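Level the pouring slab with a wedge

ROBOT

A 7-joint arm with a two-finger parallel gripper is mounted at the origin on a cart in front of the work surface, level with it; the furniture and walls round the work are solid. World frame = base frame: x ahead of the robot, y to its left, z up, the work surface at z = 0. Lengths are in mm, angles in rad, forces in N, time in s.
With the tool pointing down it reaches from about 425 to 825 mm from the base axis. Payload 3.6 kg.
Tool frame: the origin (TCP) lies midway between the tips of the shut fingers; the grasp point (between the pads) lies 19 mm behind it; z points along the fingers, y is the line along which they close (so a half turn about z gives the same grasp; the last joint's range is limited). The gripper opens to 93 mm and grips with 3 to 60 N. Pads are 15 mm wide; open, the fingers measure 128 mm over their backs; the gripper's body (75 mm by 188 mm) begins 65 mm behind the grasp point.
Start: joints at [-1.284, 0.615, -0.013, 1.423, 0.008, 1.103, -0.04], TCP at [199.986, 618.439, 218.64] pointing down, gripper open.
Joint ranges: [-3.12, 3.12], [-0.3, 2.06], [-1.34, 1.32], [0.26, 2.42], [-1.36, 4.5], [0.01, 1.98], [-2.84, 2.84]. Speed limits (rad/s): [2.79, 2.79, 3.14, 3.14, 3.14, 3.14, 3.14].

INTERFACE

Orientations are given as a rotation vector (axis times angle).
In Python, from station import bot gives the robot as it stands.
- The arm moves only by the shell command python3 -m pendant [FORCE], which reads ROWS from standard input. ROWS is a JSON list of rows, 1 to 20 of them, each an object with the fields finger_gap (the finger opening in mm), xyz (a list: dx, dy, dz in shares of 1000 mm (1.0 is 1000 mm)), rot (a list: a rotation vector rx, ry, rz in shares of 2 rad (1.0 is 2 rad)); a field left out counts as zero (the opening has to be given); each row shifts and turns the commanded pose from where the row before left it, along the tool's axes as they then stand; what a row does not reach is not made up. A row lasts 1/12 s, in which the tool goes at most 41.7 mm and 0.125 rad, less where a joint would pass 70% of its speed; a pose out of reach is approached as far as the arm can. The fingers move at their own pace and stop on an object; FORCE is the grip in N (left out, the last holds). Time passes only in rows, so rows that do not move let the fingers close. It prints the time, the measured TCP pose, the force, the opening and the grip force at its end. No shift or turn number may pass 1 either way. Input that does not fit is refused with a message, and nothing moves.
- bot.state(): the state, without advancing time (a new reading comes with each control period).
- bot.snapshot(name): name is "side" or "top"; returns a dict with "color" (480x640x3 uint8, red, green, blue), "intrinsics" (3x3 intrinsics, pixels), "R" (3x3) and "t" (3): a world point X has camera coordinates R X + t. Camera axes: x right, y down, z forward; pixel columns grow to the right and rows downward; lengths in mm; the calibration is good to about 2 mm. A picture is of the moment at which its call begins. There is no depth.
- bot.sign_off(): hands the job in; it is judged then, once.
The state is a dict: "time_s": time; "qpos": joint angles; "qd": joint speeds; "effort": joint torques, N m; "tcp_pos": TCP position; "tool_rot": TCP orientation; "contact_force": force on the tool from outside, world axes, zero at the start; "ft_torque": the same for the moment, N m; "gripper_width": finger opening in mm; "grasp_force": force on a finger pad.
Only numpy, scipy, OpenCV 4.12 (cv2) and the standard library are available. Lean on these libraries where they do the work, as an engineer would, in place of code of your own. Each camera call takes 0.05 s, during which the arm holds its last target. There are 200 camera calls.

TASK

The marble slab for pouring caramel has lost one rubber foot and that corner sits low. Lay the ball level on the slab so that it points from the low corner to the opposite corner and let go of it, then push the wooden wedge, thin end first, under the slab's edge beside the low corner until the steel ball comes to rest between the two black lines, and leave the wedge there carrying the corner. Push gently: do not ram or shove the slab, and leave the other things on the counter alone.

Things in the scene. Friction and masses are not known exactly. Their poses are not given: they have to be found in the camera images.
- slab: White marble slab, 220 (x) x 300 (y) x 13 mm, 1.6 to 3.1 kg. Origin: middle of its underside, z up. Stands on three springy rubber feet (18 to 21 mm tall unloaded, 24 wide, at x 75 y 89, x 75 y -89, x -75 y 89) that sag several mm under its weight, and at x -75 y -89 on a bare hard stub 6.5 to 11 mm long, 14 wide: the low corner (-x, -y: robot's side, right). Starts tilted 0.02 to 0.05 rad.
- low_edge (a point): Point on the lower rim of the slab's robot-side face (slab x -110, y -130, z 0 mm), 20 mm from the low corner, clear of the stub: the wedge goes in here along the slab's +x. Starts 4 to 10 mm above the counter; 10 to 18 mm when it is level (feet and weight vary). Lifted here, the slab comes level both ways at once.
- slab_middle (a point): Middle of the slab's upper face (13 mm above its underside); its x axis lies along the top from the low corner to the corner across (0.87 rad from the slab's x axis), the direction in which the level should lie.
- wedge: Plain wooden wedge lying flat on the counter, 125 long, 30 wide, 3 mm thick at the thin end and 22 mm at the heel (rises 0.15 mm a mm), 0.04 kg. Origin: middle of its underside; x points to the thin end, y across its width (grip across it near the heel).
- wedge_tip (a point): Middle of the wedge's thin end, on its underside (wedge x +62.5 mm).
- wedge_heel (a point): Place to grip the wedge, on its underside 14 mm from the heel's end (wedge x -48.5 mm).
- level: Ball level: aluminium bar 160 long (x), 20 wide (22 at the black end caps), 16 mm high, with a clear tube held between two black blocks on its top (31 mm high over all, blocks at x +-35 mm), 0.2 kg. Origin: middle of its underside; x along the bar. Grip it across the bar at its middle.
- ball (a joint): The dark steel ball (11 mm) in the tube: its distance in m from the tube's middle, positive to the level's +x end. The tube is curved with a radius of 0.8 m and the ball rolls to the low end: at rest the value is 0.8 m x the bar's slope (positive: +x end low), up to stops at +-0.021. Settles in about 1 s. Between the black lines = within +-0.002.
- ball_mid (a point): Middle of the dark steel ball, 23.5 mm above the level's underside when in the middle of the tube.
- salt_shaker: Bystander: glass salt shaker with a metal top, 44 mm wide, 90 mm high, left of the slab. Origin at its foot.
- spice_jar_a: Bystander: spice jar with a dark lid, 44 mm wide, 96 mm high, left of the slab. Origin at its foot.

How it is judged (in metres and radians):
On the way, in this order (a step that is already met when the one before it is completed fails the run):
1. the level lies on the slab, pointing from the low corner to the opposite one, let go (z of level in the frame of slab between 0.0095 and 0.017 m and x of level in the frame of slab between -0.085 and 0.085 m and y of level in the frame of slab between -0.12 and 0.12 m and angle between the x axis of level and the x axis of slab_middle, either way round below 0.4 rad and contact force between the fingers and level below 0.2 N), for 0.3 s.
2. the wedge is under the slab's edge and carries weight (contact force between wedge and slab above 1 N and x of wedge_tip in the frame of slab between -0.11 and 0 m), for 0.2 s.
At the end, for the whole second after the job is handed in: The level lies on the slab within 0.4 rad of the line between low and opposite corner, ball at rest between its lines (within 2 mm); slab level within 0.007 rad all ways; wedge flat, tip 10 mm or more under the edge at the low-edge point (y -20 to +30 mm), carrying over 1 N; both let go (all of step 1 and value of joint ball between -0.002 and 0.002 m and velocity of joint ball between -0.01 and 0.01 m/s and angle between slab's own z axis and vertical below 0.007 rad and contact force between wedge and slab above 1 N and x of wedge_tip in the frame of slab between -0.1 and 0 m and y of wedge_tip in the frame of slab between -0.15 and -0.1 m and angle between wedge's own z axis and vertical below 0.06 rad and contact force between the fingers and wedge below 0.2 N and linear speed of each of slab, wedge, level below 0.01 m/s); the robot touches nothing.
It fails at once if the slab is shoved more than about 15 mm from its place (distance of slab from where it was at the start of the episode above 0.018 m).
It fails at once if the wedge is rammed against the slab with more than 16 N (contact force between wedge and slab above 16 N).
It fails at once if the gripper or arm bears on the slab with more than 8 N (contact force between the arm and slab above 8 N).
It fails at once if the fingers bear on the slab with more than 8 N (contact force between the fingers and slab above 8 N).
It fails at once if the salt shaker or the spice jar is disturbed (distance of any of salt_shaker, spice_jar_a from where it was at the start of the episode above 0.02 m).
It also fails if it takes over 61 s, if anything falls off the work surface, if the arm or the gripper's body presses on something with over 40 N, if the wrist force passes 120 N, or if a joint passes its speed limit or range.

## Working session

There is one attempt and no reset: what is moved stays moved. The work goes in short steps, Python scripts to look and compute and a shell command to move; the robot and the scene stay as the last step left them, time stands still between calls to the robot, and variables do not carry over. Pictures are saved under pics/ and viewed, at most 10 in all, crops included, and the job is handed in when it is done.

```bash
ls; mkdir -p pics; python3 - <<'E'
from station import bot
import cv2,numpy as np
for n in("top","side"):
    s=bot.snapshot(n); cv2.imwrite(f"pics/{n}0.png",s["color"][:,:,::-1]); np.savez(f"{n}.npz",**{k:s[k] for k in("intrinsics","R","t")})
    print(n,s["intrinsics"],s["R"],s["t"])
print(bot.state())
E
```

```text
pics
top [[498.39540149   0.         321.71514306]
 [  0.         498.39540149 248.43963763]
 [  0.           0.           1.        ]] [[-0.04618231 -0.99893242 -0.00110393]
 [-0.97412709  0.04528021 -0.22141843]
 [ 0.22123204 -0.00915025 -0.97517827]] [362.91961882 514.01815706 812.89310123]
side [[601.69980854   0.         312.25757986]
 [  0.         601.69980854 241.27686156]
 [  0.           0.           1.        ]] [[-0.92201447 -0.38671534 -0.01845433]
 [-0.17495644  0.45870859 -0.87119267]
 [ 0.34536873 -0.80002355 -0.4905943 ]] [ 605.28343762  -16.82312099 1474.272666  ]
{'time_s': 0.1, 'qpos': array([-1.28448573,  0.61582415, -0.01261414,  1.42471415,  0.00808562,
        1.10340949, -0.04039906]), 'qd': array([-0.00089943, -0.00306003, -0.00102175, -0.00494065,  0.00040058,
        0.00111259, -0.00116363]), 'effort': array([ 6.09421113e-04, -4.60044944e+01,  2.09842385e-01, -1.66247141e+01,
       -6.12519938e-02,  1.70178548e-02,  8.15453109e-05]), 'tcp_pos': array([199.79597602, 617.78921379, 217.60407231]), 'tool_rot': array([-0.48921753, -3.10291912,  0.0035808 ]), 'contact_force': array([ 0.36903379,  0.15983492, -0.31316405]), 'ft_torque': array([ 0.02578499,  0.01470376, -0.02604452]), 'grasp_force': 0.0, 'gripper_width': 93.02890331828259}
```

View pics/top0.png

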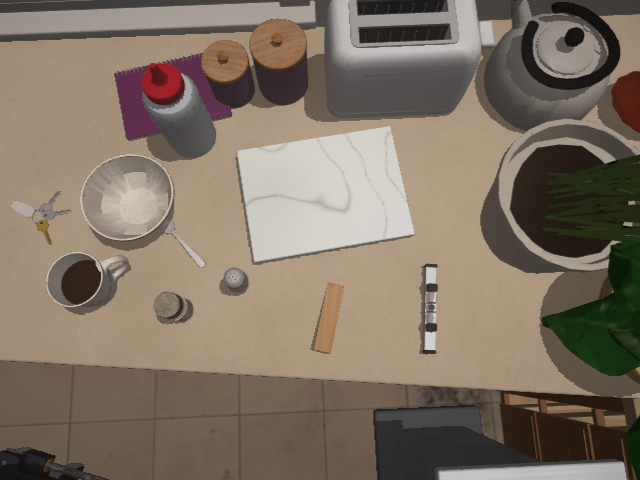

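View pics/side0.png

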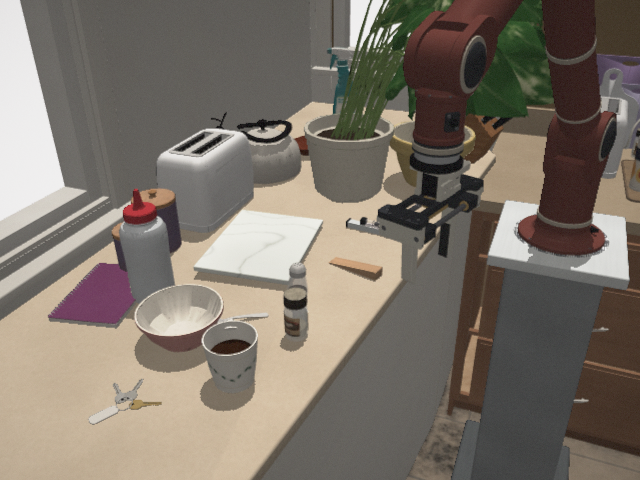

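The top view shows the slab with corners at about (237,151), (390,128), (413,236), (255,261). The wedge runs from (335,284) at the thin end or heel to (322,352), and the level from (431,265) to (429,352). I'll enlarge the picture.

```bash
python3 - <<'E'
import cv2
im=cv2.imread("pics/top0.png")[220:364,300:460]
cv2.imwrite("pics/crop1.png",cv2.resize(im,None,fx=5,fy=4.1667*1.0,interpolation=cv2.INTER_CUBIC))
im=cv2.imread("pics/top0.png")[120:270,225:425]
cv2.imwrite("pics/crop2.png",cv2.resize(im,None,fx=4,fy=4,interpolation=cv2.INTER_CUBIC))
E
cat > h.py <<'E'
import numpy as np,cv2
def ray(cam,uv,z):
    c=np.load(f"{cam}.npz");K,R,t=c["intrinsics"],c["R"],c["t"]
    d=R.T@np.linalg.solve(K,[*uv,1]);o=-R.T@t
    return o+d*(z-o[2])/d[2]
def proj(cam,X):
    c=np.load(f"{cam}.npz");p=c["intrinsics"]@(c["R"]@np.array(X)+c["t"]);return p[:2]/p[2]
E
```

```text
(no output)
```

View pics/crop1.png

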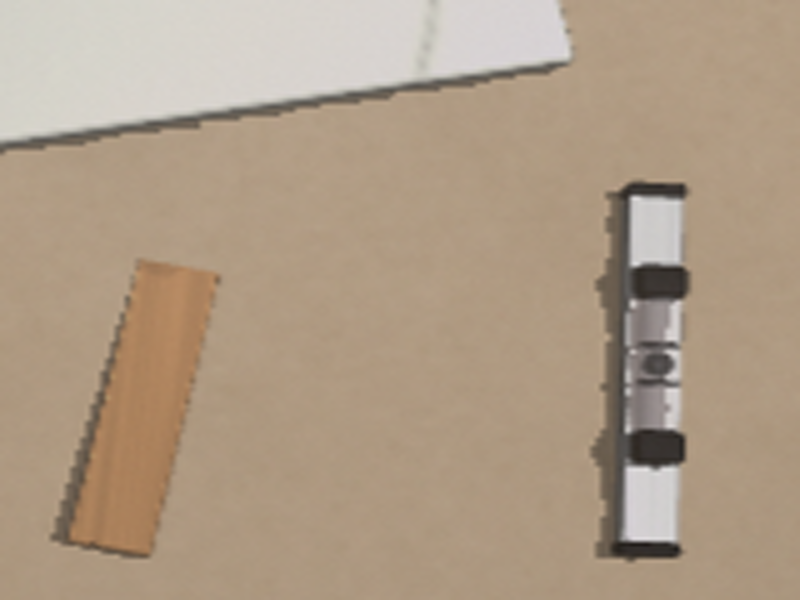

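View pics/crop2.png

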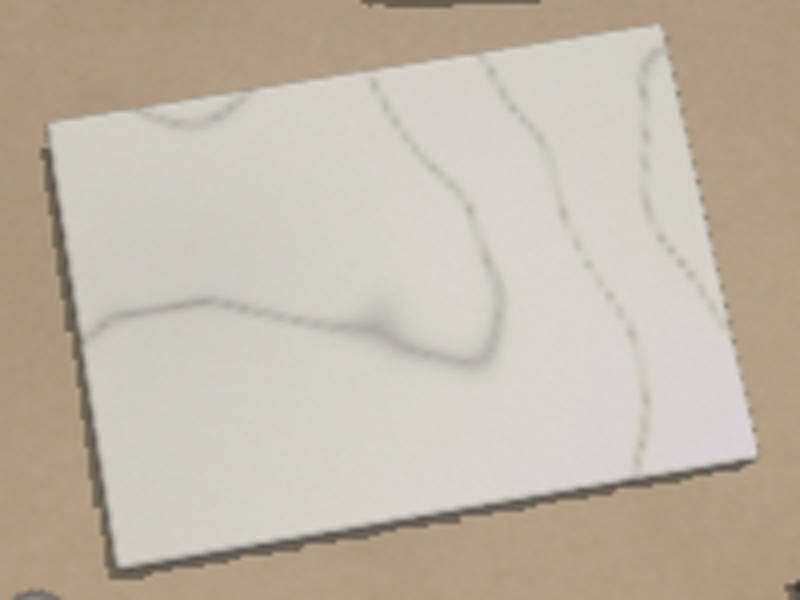

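The crops show the wedge with its thin end toward the slab, because its shadow widens at the near end. Its thin end is at (138,259)–(220,274) and its heel at (70,541)–(152,555) in crop1. The level's end caps are at (656,190) and (647,548). In crop2 the slab corners are at (48,123), (661,25), (757,458) and (117,568).

```bash
python3 - <<'E'
from h import *
c1=lambda u,v:(300+u/5,220+v/(600/144)); c2=lambda u,v:(225+u/4,120+v/4)
P=[ray("top",c2(*p),z) for p,z in(((48,123),29),((661,25),29),((757,458),21),((117,568),29))]
P=np.array(P);print(P.round(1));L=np.array([[110,150],[110,-150],[-110,-150],[-110,150]])
c=P.mean(0);A=(L.T@(P[:,:2]-c[:2]));U,_,V=np.linalg.svd(A);R=(U@V).T;yaw=np.arctan2(R[1,0],R[0,0])
print("slab",c,yaw,((P[:,:2]-c[:2])@R).round(1))
print("low_edge",c[:2]+R@[-110,-130], "diag ang",yaw+.87)
W=[ray("top",c1(*p),z) for p,z in(((138,259),3),((220,274),3),((70,541),22),((152,555),22))]
t=(W[0]+W[1])/2;h=(W[2]+W[3])/2;d=t-h;print("wedge tip",t,"heel",h,np.linalg.norm(d),np.arctan2(d[1],d[0]))
a=ray("top",c1(656,190),16);b=ray("top",c1(647,548),16);d=a-b;print("level",(a+b)/2,np.linalg.norm(d),np.arctan2(d[1],d[0]))
from scipy.spatial.transform import Rotation as Ro
from station import bot
s=bot.state();print(Ro.from_rotvec(s["tool_rot"]).as_matrix().round(3))
E
```

```text
[[733.5 489.7  29. ]
 [770.1 196.5  29. ]
 [556.9 167.6  21. ]
 [517.5 460.6  29. ]]
slab [644.5007875  328.60894503  27.        ] 0.13084174163579376 [[ 109.2  148.1]
 [ 107.3 -147.4]
 [-107.8 -148.2]
 [-108.7  147.4]]
low_edge [552.40195648 185.36856901] diag ang 1.0008417416357938
wedge tip [474.92435859 315.55477676   3.        ] heel [354.73104799 346.04994218  22.        ] 125.44874262640974 -0.2484745642508413
level [422.36270433 149.76167538  16.        ] 153.3956211027853 -0.11530203456509171
[[-0.951  0.308 -0.001]
 [ 0.308  0.951 -0.002]
 [-0.    -0.002 -1.   ]]
```

The rows are not in the units I measure in: shifts go in shares of 1000 mm and turns go in shares of 2 rad. I convert before sending: -25.1 mm is -0.0251, -23.7 mm is -0.0237, -0.1 rad is -0.05.

```bash
cat >> h.py <<'E'
from scipy.spatial.transform import Rotation as Ro
def go(xyz,yang):
    "tool-axis shift to xyz (from here), then turn about tool z so tool y points at yang (mod pi)"
    from station import bot
    s=bot.state();R=Ro.from_rotvec(s["tool_rot"]).as_matrix()
    a=np.arctan2(R[1,1],R[0,1]);d=(yang-a+np.pi/2)%np.pi-np.pi/2
    print("shift",(R.T@(np.array(xyz)-s["tcp_pos"])).round(1),"turn rz",round(-d,4),"q",s["qpos"].round(2),"tilt",np.round(R[:,2],4),"t",s["time_s"],"F",s["contact_force"].round(1))
E
echo '[{"finger_gap":60, "xyz":[-0.0237, -0.0251, 0.005]}, {"finger_gap":60, "xyz":[-0.0237, -0.0251, 0.005]}, {"finger_gap":60, "xyz":[-0.0237, -0.0251, 0.005]}, {"finger_gap":60, "xyz":[-0.0237, -0.0251, 0.005]}, {"finger_gap":60, "xyz":[-0.0237, -0.0251, 0.005]}, {"finger_gap":60, "xyz":[-0.0237, -0.0251, 0.005]}, {"finger_gap":60, "xyz":[-0.0237, -0.0251, 0.005]}, {"finger_gap":60, "xyz":[-0.0237, -0.0251, 0.005]}, {"finger_gap":60, "xyz":[-0.0237, -0.0251, 0.005]}, {"finger_gap":60, "xyz":[-0.0237, -0.0251, 0.005]}, {"finger_gap":60, "xyz":[-0.0237, -0.0251, 0.005]}, {"finger_gap":60, "xyz":[-0.0237, -0.0251, 0.005]}, {"finger_gap":60, "xyz":[-0.0237, -0.0251, 0.005]}, {"finger_gap":60, "xyz":[-0.0237, -0.0251, 0.005]}, {"finger_gap":60, "xyz":[-0.0237, -0.0251, 0.005]}, {"finger_gap":60, "rot":[0, 0, -0.05]}, {"finger_gap":60, "rot":[0, 0, -0.049]}, {"finger_gap":60}, {"finger_gap":60}]' | python3 -m pendant
python3 -c "
from h import *
go([422.4,149.8,4],1.456)
c2=proj('top',[400,450,90]);print(c2,ray('top',(235,271),90),ray('top',(168,303),96))"
```

```text
time_s: 1.68
tcp_pos: [422.2, 150.8, 143.5]
tool_rot: [-0.184, -3.136, -0.0]
contact_force: [0.6, 0.1, 0.6]
gripper_width: 59.9
grasp_force: 0.0
shift [ -0.4  -1.  139.5] turn rz -0.0025 q [-0.36  0.42 -0.05  2.07  0.03  0.65  1.03] tilt [-6.e-04  1.e-04 -1.e+00] t 1.6833 F [0.6 0.1 0.6]
[256.96255761 325.28636547] [491.2165207  484.95213173  90.        ] [442.2148359  593.36258932  96.        ]
```

Scaled: 30 mm is 0.03, 20 mm is 0.02.

```bash
echo '[{"finger_gap":60, "xyz":[-0.0004, -0.001, 0.03]}, {"finger_gap":60, "xyz":[0, 0, 0.03]}, {"finger_gap":60, "xyz":[0, 0, 0.03]}, {"finger_gap":60, "xyz":[0, 0, 0.02]}, {"finger_gap":60, "xyz":[0, 0, 0.015]}, {"finger_gap":60, "xyz":[0, 0, 0.01]}, {"finger_gap":60, "xyz":[0, 0, 0.004]}, {"finger_gap":60}, {"finger_gap":0}, {"finger_gap":0}, {"finger_gap":0}, {"finger_gap":0}, {"finger_gap":0}, {"finger_gap":0}]' | python3 -m pendant 20
```

```text
time_s: 2.85
tcp_pos: [422.9, 149.8, 5.0]
tool_rot: [0.181, 3.136, 0.0]
contact_force: [-0.6, -0.6, 0.8]
gripper_width: 24.4
grasp_force: 0.0
```

```bash
echo '[{"finger_gap":0}, {"finger_gap":0}, {"finger_gap":0}]' | python3 -m pendant; python3 -c "
from h import *
go([644.5,328.6,120],1.001+1.5708)"
```

```text
time_s: 3.1
tcp_pos: [422.8, 149.7, 4.9]
tool_rot: [0.18, 3.136, 0.0]
contact_force: [-0.5, -0.7, 3.5]
gripper_width: 20.2
grasp_force: 20.0
shift [-199.8  203.1 -115. ] turn rz -1.1157 q [-0.37  0.68 -0.02  2.18  0.06  0.27  1.01] tilt [ 3.e-04 -0.e+00 -1.e+00] t 3.1 F [-0.5 -0.7  3.5]
```

Scaled: -25 mm is -0.025, 20.3 mm is 0.0203.

```bash
echo '[{"finger_gap":0, "xyz":[0, 0, -0.01]}, {"finger_gap":0, "xyz":[0, 0, -0.025]}, {"finger_gap":0, "xyz":[0, 0, -0.025]}, {"finger_gap":0, "xyz":[0, 0, -0.025]}, {"finger_gap":0, "xyz":[0, 0, -0.025]}, {"finger_gap":0, "xyz":[-0.02, 0.0203, 0]}, {"finger_gap":0, "xyz":[-0.02, 0.0203, 0]}, {"finger_gap":0, "xyz":[-0.02, 0.0203, 0]}, {"finger_gap":0, "xyz":[-0.02, 0.0203, 0]}, {"finger_gap":0, "xyz":[-0.02, 0.0203, 0]}, {"finger_gap":0, "xyz":[-0.02, 0.0203, 0]}, {"finger_gap":0, "xyz":[-0.02, 0.0203, 0]}, {"finger_gap":0, "xyz":[-0.02, 0.0203, 0]}, {"finger_gap":0, "xyz":[-0.02, 0.0203, 0]}, {"finger_gap":0, "xyz":[-0.02, 0.0203, 0]}, {"finger_gap":0}]' | python3 -m pendant
echo '[{"finger_gap":0, "rot":[0, 0, -0.05]}, {"finger_gap":0, "rot":[0, 0, -0.05]}, {"finger_gap":0, "rot":[0, 0, -0.05]}, {"finger_gap":0, "rot":[0, 0, -0.05]}, {"finger_gap":0, "rot":[0, 0, -0.05]}, {"finger_gap":0, "rot":[0, 0, -0.05]}, {"finger_gap":0, "rot":[0, 0, -0.05]}, {"finger_gap":0, "rot":[0, 0, -0.05]}, {"finger_gap":0, "rot":[0, 0, -0.05]}, {"finger_gap":0, "rot":[0, 0, -0.05]}, {"finger_gap":0, "rot":[0, 0, -0.0575]}, {"finger_gap":0}, {"finger_gap":0}, {"finger_gap":0}]' | python3 -m pendant
python3 -c "
from h import *
go([644.5,328.6,36],1.001+1.5708)"
```

```text
time_s: 4.43
tcp_pos: [646.6, 332.6, 112.3]
tool_rot: [0.177, 3.135, 0.005]
contact_force: [0.4, 0.5, -1.5]
gripper_width: 19.5
grasp_force: 20.0
time_s: 5.6
tcp_pos: [644.1, 328.1, 113.9]
tool_rot: [1.502, -2.757, 0.0]
contact_force: [-0.6, 0.1, -2.1]
gripper_width: 20.2
grasp_force: 20.0
shift [-0.8 -0.1 77.9] turn rz -0.0032 q [-0.35  0.85 -0.32  1.29  0.27  1.05  1.87] tilt [-1.4e-03 -9.0e-04 -1.0e+00] t 5.6 F [-0.6  0.1 -2.1]
```

Scaled: 20 mm is 0.02, 15 mm is 0.015.

```bash
echo '[{"finger_gap":0, "xyz":[0, 0, 0.02]}, {"finger_gap":0, "xyz":[0, 0, 0.02]}, {"finger_gap":0, "xyz":[0, 0, 0.015]}, {"finger_gap":0, "xyz":[0, 0, 0.01]}, {"finger_gap":0, "xyz":[0, 0, 0.005]}, {"finger_gap":0, "xyz":[0, 0, 0.002]}, {"finger_gap":0}, {"finger_gap":0}]' | python3 -m pendant; echo '[{"finger_gap":0, "xyz":[0, 0, 0.001]}, {"finger_gap":0, "xyz":[0, 0, 0.001]}, {"finger_gap":0}]' | python3 -m pendant; echo '[{"finger_gap":0, "xyz":[0, 0, 0.001]}, {"finger_gap":0, "xyz":[0, 0, 0.001]}, {"finger_gap":0}]' | python3 -m pendant
```

```text
time_s: 6.27
tcp_pos: [645.2, 329.0, 43.7]
tool_rot: [-1.505, 2.755, 0.0]
contact_force: [-0.9, 0.5, -1.8]
gripper_width: 19.7
grasp_force: 20.0
time_s: 6.52
tcp_pos: [644.8, 328.6, 41.0]
tool_rot: [-1.506, 2.756, -0.0]
contact_force: [-0.0, -0.2, -2.3]
gripper_width: 19.5
grasp_force: 20.0
time_s: 6.77
tcp_pos: [644.4, 328.4, 38.4]
tool_rot: [1.506, -2.756, 0.0]
contact_force: [1.2, -0.3, -2.4]
gripper_width: 20.1
grasp_force: 20.0
```

Scaled: 1 mm is 0.001.

```bash
for i in 1 2; do echo '[{"finger_gap":0, "xyz":[0, 0, 0.001]}, {"finger_gap":0, "xyz":[0, 0, 0.001]}, {"finger_gap":0}, {"finger_gap":0}]' | python3 -m pendant | egrep "tcp|contact" ; done
```

```text
tcp_pos: [644.5, 328.5, 36.5]
contact_force: [-0.9, -1.1, -2.2]
tcp_pos: [644.5, 328.5, 34.5]
contact_force: [1.0, -0.3, -1.9]
```

Scaled: 1 mm is 0.001.

```bash
for i in 1 2; do echo '[{"finger_gap":0, "xyz":[0, 0, 0.001]}, {"finger_gap":0}, {"finger_gap":0}]' | python3 -m pendant | egrep "tcp|contact" ; done
```

```text
tcp_pos: [644.5, 328.5, 33.5]
contact_force: [0.2, 0.2, -2.6]
tcp_pos: [644.5, 328.5, 32.5]
contact_force: [0.5, -0.8, -2.2]
```

```bash
for i in 1; do echo '[{"finger_gap":0, "xyz":[0, 0, 0.001]}, {"finger_gap":0}, {"finger_gap":0}]' | python3 -m pendant | egrep "tcp|contact" ; done;  python3 - <<'E'
from station import bot
import cv2
im=bot.snapshot("side")["color"][:,:,::-1]
cv2.imwrite("pics/s1.png",cv2.resize(im[180:300,190:350],None,fx=5,fy=5,interpolation=cv2.INTER_CUBIC))
E
```

```text
tcp_pos: [644.5, 328.5, 31.5]
contact_force: [-0.8, -0.6, -1.8]
```

View pics/s1.png

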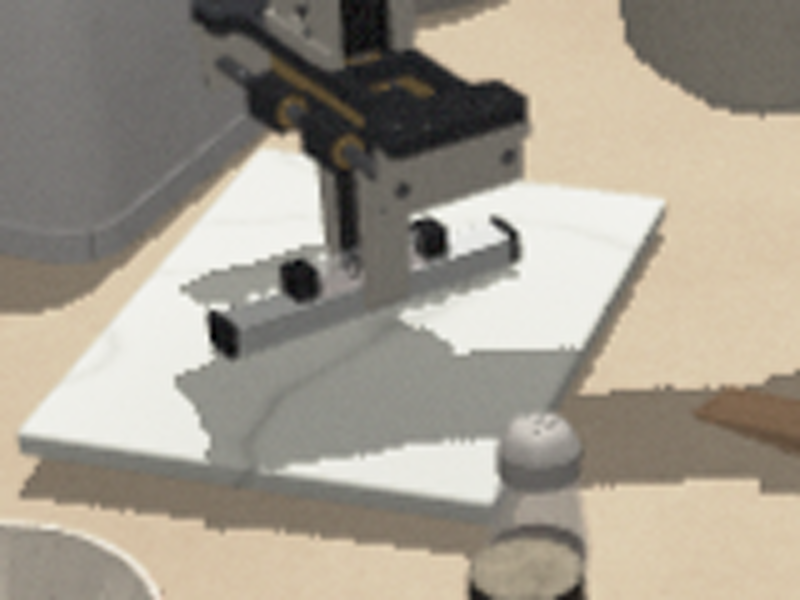

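The side view shows the level held just above the slab, from (220,335) to (510,240), along the diagonal from the low corner (660,200) to the far corner (25,440). I'll keep lowering it.

Scaled: 1 mm is 0.001.

```bash
for i in 1; do echo '[{"finger_gap":0, "xyz":[0, 0, 0.001]}, {"finger_gap":0}, {"finger_gap":0}]' | python3 -m pendant | egrep "tcp|contact" ; done;echo '[{"finger_gap":0, "xyz":[0, 0, 0.0005]}, {"finger_gap":0}, {"finger_gap":0}]' | python3 -m pendant | egrep "tcp|contact"
```

```text
tcp_pos: [644.7, 328.6, 30.8]
contact_force: [0.1, 0.5, -0.1]
tcp_pos: [644.7, 328.6, 30.3]
contact_force: [-1.0, -0.8, -1.2]
```

Scaled: 0.5 mm is 0.0005.

```bash
for i in 1; do echo '[{"finger_gap":0, "xyz":[0, 0, 0.0005]}, {"finger_gap":0}, {"finger_gap":0}]' | python3 -m pendant | egrep "tcp|contact" ; done;echo '[{"finger_gap":0, "xyz":[0, 0, 0.0005]}, {"finger_gap":0}, {"finger_gap":0}]' | python3 -m pendant | egrep "tcp|contact"
```

```text
tcp_pos: [644.8, 328.6, 29.8]
contact_force: [-0.7, -1.0, -1.4]
tcp_pos: [644.8, 328.7, 29.3]
contact_force: [1.0, -0.7, 1.2]
```

Scaled: -35 mm is -0.035, -25 mm is -0.025.

```bash
echo '[{"finger_gap":36}, {"finger_gap":36}, {"finger_gap":36}, {"finger_gap":36}]' | python3 -m pendant | egrep "tcp|contact|wid"; echo '[{"finger_gap":40, "xyz":[0, 0, -0.003]}, {"finger_gap":40, "xyz":[0, 0, -0.01]}, {"finger_gap":40, "xyz":[0, 0, -0.025]}, {"finger_gap":60, "xyz":[0, 0, -0.035]}, {"finger_gap":60, "xyz":[0, 0, -0.035]}, {"finger_gap":60, "xyz":[0, 0, -0.035]}, {"finger_gap":60}]' | python3 -m pendant
python3 -c "
from h import *
h=np.array([354.73,346.05,0]);d=np.array([np.cos(-.2485),np.sin(-.2485),0])
go(h+14*d+[0,0,150],-.2485+1.5708)"
```

```text
tcp_pos: [644.6, 328.6, 29.2]
contact_force: [0.5, -0.7, -1.0]
gripper_width: 35.1
time_s: 10.15
tcp_pos: [648.7, 331.5, 182.9]
tool_rot: [-1.497, 2.742, 0.002]
contact_force: [-0.0, 0.8, 2.4]
gripper_width: 58.7
grasp_force: 0.0
shift [142.8 242.1  28.8] turn rz 1.248 q [-0.34  0.79 -0.33  1.21  0.26  1.17  1.89] tilt [ 0.0149  0.0094 -0.9998] t 10.15 F [-0.   0.8  2.4]
```

Scaled: 24.2 mm is 0.0242, 14.3 mm is 0.0143, 0.12 rad is 0.06.

```bash
echo '[{"finger_gap":60, "xyz":[0.0143, 0.0242, 0]}, {"finger_gap":60, "xyz":[0.0143, 0.0242, 0]}, {"finger_gap":60, "xyz":[0.0143, 0.0242, 0]}, {"finger_gap":60, "xyz":[0.0143, 0.0242, 0]}, {"finger_gap":60, "xyz":[0.0143, 0.0242, 0]}, {"finger_gap":60, "xyz":[0.0143, 0.0242, 0]}, {"finger_gap":60, "xyz":[0.0143, 0.0242, 0]}, {"finger_gap":60, "xyz":[0.0143, 0.0242, 0]}, {"finger_gap":60, "xyz":[0.0143, 0.0242, 0]}, {"finger_gap":60, "xyz":[0.0143, 0.0242, 0]}, {"finger_gap":60, "rot":[0, 0, 0.06]}, {"finger_gap":60, "rot":[0, 0, 0.06]}, {"finger_gap":60, "rot":[0, 0, 0.06]}, {"finger_gap":60, "rot":[0, 0, 0.06]}, {"finger_gap":60, "rot":[0, 0, 0.06]}, {"finger_gap":60, "rot":[0, 0, 0.06]}, {"finger_gap":60, "rot":[0, 0, 0.06]}, {"finger_gap":60, "rot":[0, 0, 0.06]}, {"finger_gap":60, "rot":[0, 0, 0.06]}, {"finger_gap":60, "rot":[0, 0, 0.06]}]' | python3 -m pendant
echo '[{"finger_gap":60, "rot":[0, 0, 0.024]}, {"finger_gap":60}, {"finger_gap":60}, {"finger_gap":60}]' | python3 -m pendant
python3 - <<'E'
from h import *
h=np.array([354.73,346.05,0]);d=np.array([np.cos(-.2485),np.sin(-.2485),0])
go(h+14*d+[0,0,4],-.2485+1.5708)
from station import bot
im=bot.snapshot("top")["color"][:,:,::-1]
cv2.imwrite("pics/t2.png",cv2.resize(im[120:270,225:425],None,fx=4,fy=4,interpolation=cv2.INTER_CUBIC))
E
```

```text
time_s: 11.82
tcp_pos: [363.8, 339.4, 173.0]
tool_rot: [0.322, 3.124, 0.002]
contact_force: [1.5, -0.5, -0.5]
gripper_width: 60.2
grasp_force: 0.0
time_s: 12.15
tcp_pos: [363.7, 339.1, 172.6]
tool_rot: [0.386, 3.117, 0.001]
contact_force: [-0.1, 0.7, -0.7]
gripper_width: 60.3
grasp_force: 0.0
shift [ -3.5   4.4 168.6] turn rz 0.0023 q [-0.78  0.44 -0.02  1.92  0.01  0.79  0.52] tilt [ 4.e-04  6.e-04 -1.e+00] t 12.15 F [-0.1  0.7 -0.7]
```

View pics/t2.png

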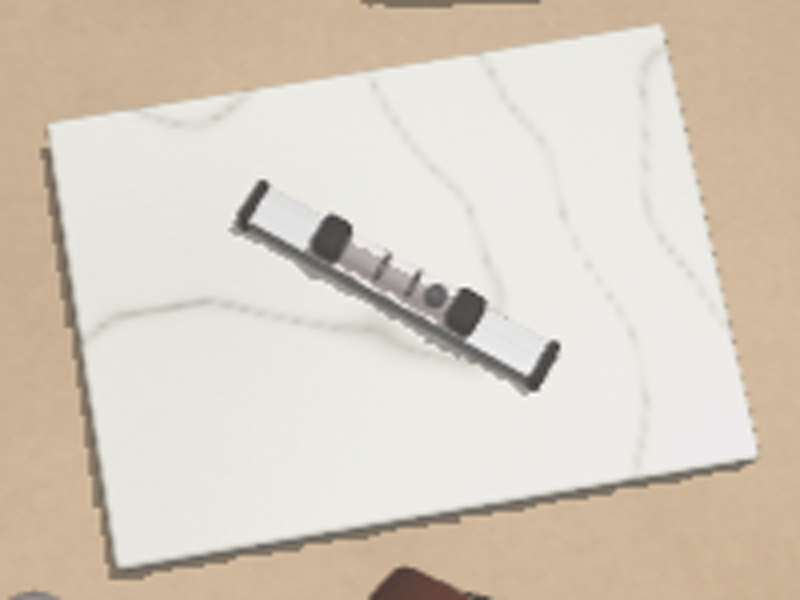

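The level lies on the slab along the diagonal. The ball is at (435,296), toward the low corner, and the two lines are at about (380,265) and (413,285). Next is the wedge.

Scaled: 35 mm is 0.035, 30 mm is 0.03.

```bash
echo '[{"finger_gap":60, "xyz":[-0.0035, 0.0044, 0.03]}, {"finger_gap":60, "xyz":[0, 0, 0.035]}, {"finger_gap":60, "xyz":[0, 0, 0.035]}, {"finger_gap":60, "xyz":[0, 0, 0.03]}, {"finger_gap":60, "xyz":[0, 0, 0.02]}, {"finger_gap":60, "xyz":[0, 0, 0.012]}, {"finger_gap":60, "xyz":[0, 0, 0.005]}, {"finger_gap":60}, {"finger_gap":20}, {"finger_gap":20}, {"finger_gap":20}, {"finger_gap":20}, {"finger_gap":20}, {"finger_gap":20}, {"finger_gap":20}, {"finger_gap":20}]' | python3 -m pendant 20
python3 - <<'E'
from h import *
import numpy as np
le=np.array([552.4,185.4,0]);d=np.array([np.cos(.131),np.sin(.131),0])
go(le-(30+111)*d+[0,0,40],.131+1.5708)
E
```

```text
time_s: 13.53
tcp_pos: [368.5, 342.7, 5.8]
tool_rot: [0.388, 3.117, 0.001]
contact_force: [0.2, -0.8, 5.3]
gripper_width: 29.7
grasp_force: 20.0
shift [ -85.9 -159.5  -34.3] turn rz -0.3788 q [-0.78  0.72 -0.02  2.04  0.03  0.38  0.5 ] tilt [ 8.e-04  8.e-04 -1.e+00] t 13.5333 F [ 0.2 -0.8  5.3]
```

Scaled: -19.9 mm is -0.0199, -10.7 mm is -0.0107, -0.095 rad is -0.0475.

```bash
echo '[{"finger_gap":20, "xyz":[0, 0, -0.005]}, {"finger_gap":20, "xyz":[0, 0, -0.015]}, {"finger_gap":20, "xyz":[0, 0, -0.015]}, {"finger_gap":20, "xyz":[-0.0107, -0.0199, 0]}, {"finger_gap":20, "xyz":[-0.0107, -0.0199, 0]}, {"finger_gap":20, "xyz":[-0.0107, -0.0199, 0]}, {"finger_gap":20, "xyz":[-0.0107, -0.0199, 0]}, {"finger_gap":20, "xyz":[-0.0107, -0.0199, 0]}, {"finger_gap":20, "xyz":[-0.0107, -0.0199, 0]}, {"finger_gap":20, "xyz":[-0.0107, -0.0199, 0]}, {"finger_gap":20, "xyz":[-0.0107, -0.0199, 0]}, {"finger_gap":20, "rot":[0, 0, -0.0475]}, {"finger_gap":20, "rot":[0, 0, -0.0475]}, {"finger_gap":20, "rot":[0, 0, -0.0475]}, {"finger_gap":20, "rot":[0, 0, -0.047]}, {"finger_gap":20}, {"finger_gap":20}, {"finger_gap":20}]' | python3 -m pendant
python3 - <<'E'
from h import *
import numpy as np
le=np.array([552.4,185.4,0]);d=np.array([np.cos(.131),np.sin(.131),0])
go(le-(30+111)*d+[0,0,6],.131+1.5708)
from station import bot
im=bot.snapshot("top")["color"][:,:,::-1]
cv2.imwrite("pics/t3.png",cv2.resize(im[190:340,300:500],None,fx=4,fy=4,interpolation=cv2.INTER_CUBIC))
E
```

```text
time_s: 15.03
tcp_pos: [412.1, 166.9, 40.2]
tool_rot: [0.203, -3.135, 0.0]
contact_force: [-1.1, 0.0, -0.5]
gripper_width: 29.6
grasp_force: 20.0
shift [-0.6 -0.  34.2] turn rz -0.0018 q [-0.33  0.61 -0.16  2.17  0.25  0.37  1.01] tilt [-1.e-04 -1.e-04 -1.e+00] t 15.0333 F [-1.1  0.  -0.5]
```

View pics/t3.png

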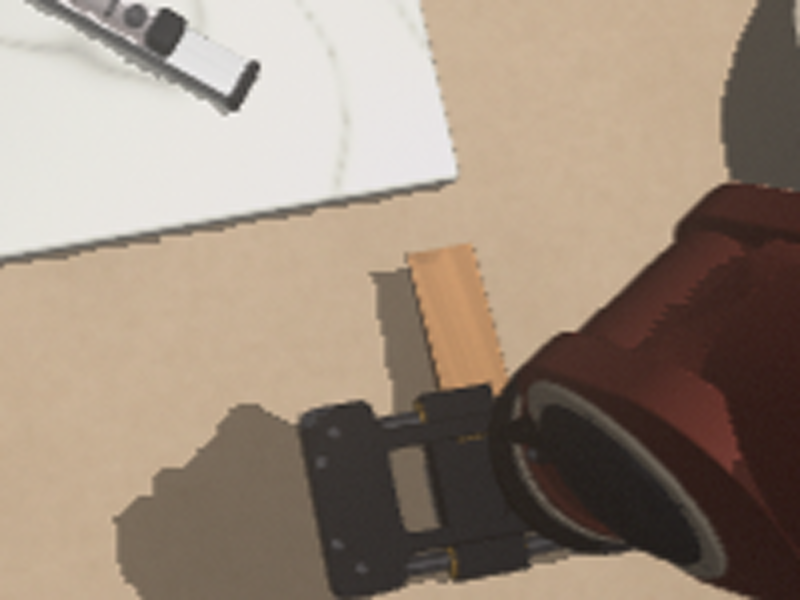

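Scaled: 12 mm is 0.012, 6 mm is 0.006.

```bash
python3 -c "
from h import *
print(ray('top',(300+441/4,190+248.5/4),36))"
echo '[{"finger_gap":20, "xyz":[0, 0, 0.012]}, {"finger_gap":20, "xyz":[0, 0, 0.012]}, {"finger_gap":20, "xyz":[0, 0, 0.006]}, {"finger_gap":20, "xyz":[0, 0, 0.003]}, {"finger_gap":20, "xyz":[0, 0, 0.0005]}, {"finger_gap":20}, {"finger_gap":20}]' | python3 -m pendant
```

```text
[521.11843291 180.65431169  36.        ]
time_s: 15.67
tcp_pos: [412.4, 167.1, 7.0]
tool_rot: [-0.206, 3.134, 0.0]
contact_force: [-0.5, 0.3, 0.4]
gripper_width: 29.6
grasp_force: 20.0
```

Scaled: 0.6 mm is 0.0006.

```bash
echo '[{"finger_gap":20, "xyz":[0, 0, 0.0006]}, {"finger_gap":20}, {"finger_gap":20}]' | python3 -m pendant | egrep "tcp|contact"; echo '[{"finger_gap":20, "xyz":[0, 0, 0.0006]}, {"finger_gap":20}, {"finger_gap":20}]' | python3 -m pendant| egrep "tcp|contact"
```

```text
tcp_pos: [412.3, 167.0, 6.3]
contact_force: [0.7, 0.5, 0.5]
tcp_pos: [412.3, 167.0, 5.8]
contact_force: [-0.5, -0.2, 3.6]
```

Scaled: -5 mm is -0.005, -4 mm is -0.004.

```bash
echo '[{"finger_gap":20, "xyz":[-0.004, 0, 0]}, {"finger_gap":20, "xyz":[-0.005, 0, 0]}, {"finger_gap":20, "xyz":[-0.005, 0, 0]}, {"finger_gap":20, "xyz":[-0.005, 0, 0]}, {"finger_gap":20, "xyz":[-0.004, 0, 0]}, {"finger_gap":20, "xyz":[-0.003, 0, 0]}, {"finger_gap":20, "xyz":[-0.002, 0, 0]}, {"finger_gap":20, "xyz":[-0.002, 0, 0]}, {"finger_gap":20, "xyz":[-0.002, 0, 0]}, {"finger_gap":20, "xyz":[-0.002, 0, 0]}, {"finger_gap":20}]' | python3 -m pendant | egrep "tcp|contact"; for i in 1 2; do echo '[{"finger_gap":20, "xyz":[-0.001, 0, 0]}, {"finger_gap":20, "xyz":[-0.001, 0, 0]}, {"finger_gap":20, "xyz":[-0.001, 0, 0]}, {"finger_gap":20, "xyz":[-0.001, 0, 0]}, {"finger_gap":20}]' | python3 -m pendant | egrep "tcp|contact"; done
```

```text
tcp_pos: [441.2, 170.1, 5.6]
contact_force: [-6.7, -1.5, 11.0]
tcp_pos: [444.2, 170.5, 5.6]
contact_force: [-8.1, -1.5, 12.2]
tcp_pos: [448.7, 171.1, 5.6]
contact_force: [-7.9, -1.2, 11.4]
```

Scaled: -0.5 mm is -0.0005.

```bash
echo '[{"finger_gap":20, "xyz":[0, 0, -0.0005]}, {"finger_gap":20}, {"finger_gap":20}, {"finger_gap":20}]' | python3 -m pendant | egrep "tcp|contact"; echo '[{"finger_gap":20, "xyz":[0, 0, -0.0003]}, {"finger_gap":20, "xyz":[-0.001, 0, 0]}, {"finger_gap":20, "xyz":[-0.001, 0, 0]}, {"finger_gap":20, "xyz":[-0.001, 0, 0]}, {"finger_gap":20}]' | python3 -m pendant | egrep "tcp|contact"
```

```text
tcp_pos: [454.3, 172.5, 5.8]
contact_force: [1.0, -0.3, -0.3]
tcp_pos: [457.2, 172.9, 6.2]
contact_force: [0.5, -0.9, -0.8]
```

Scaled: -1.2 mm is -0.0012.

```bash
for i in 1 2 3; do echo '[{"finger_gap":20, "xyz":[-0.0012, 0, 0]}, {"finger_gap":20, "xyz":[-0.0012, 0, 0]}, {"finger_gap":20, "xyz":[-0.0012, 0, 0]}, {"finger_gap":20, "xyz":[-0.0012, 0, 0]}, {"finger_gap":20}]' | python3 -m pendant | egrep "tcp|contact"; done
```

```text
tcp_pos: [461.9, 173.5, 6.3]
contact_force: [0.1, 0.1, -0.4]
tcp_pos: [466.5, 174.1, 6.2]
contact_force: [0.4, -0.5, -0.1]
tcp_pos: [471.1, 174.7, 6.2]
contact_force: [0.7, 0.2, -1.7]
```

Scaled: -1 mm is -0.001.

```bash
for i in 1 2 3; do echo '[{"finger_gap":20, "xyz":[-0.001, 0, 0]}, {"finger_gap":20, "xyz":[-0.001, 0, 0]}, {"finger_gap":20, "xyz":[-0.001, 0, 0]}, {"finger_gap":20}]' | python3 -m pendant | egrep "tcp|contact"; done
cat > ball.py <<'E'
from h import *
from station import bot
import sys
s=bot.snapshot("top")["color"][:,:,::-1]
im=cv2.resize(s[160:220,280:370],None,fx=8,fy=8,interpolation=cv2.INTER_CUBIC)
cv2.imwrite(f"pics/{sys.argv[1]}.png",im)
E
python3 ball.py b1
```

```text
tcp_pos: [473.9, 175.1, 6.1]
contact_force: [0.2, 0.2, -1.4]
tcp_pos: [476.9, 175.4, 6.2]
contact_force: [-1.1, -0.1, -1.8]
tcp_pos: [479.8, 175.8, 6.1]
contact_force: [-1.6, -1.0, -2.1]
```

View pics/b1.png

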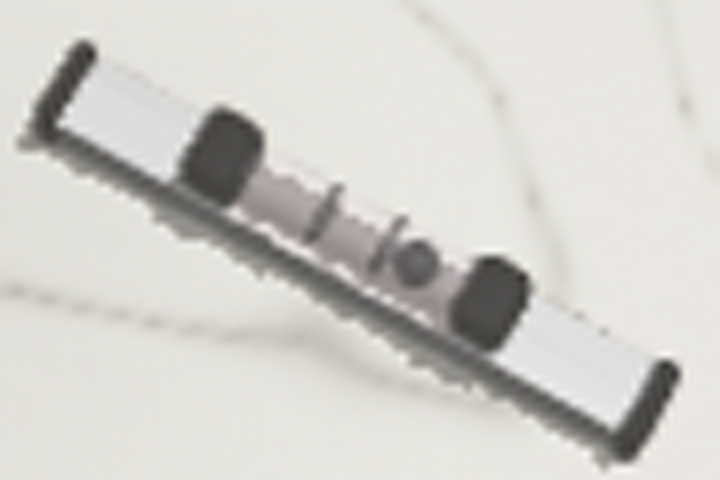

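The ball is at (416,263), with the lines at (324,212) and (388,245), so it is about 16 mm off the middle and already moving in. I'll measure it by code from here.

Scaled: -1 mm is -0.001.

```bash
cat > ball.py <<'E'
from h import *
from station import bot
import sys
def measure(im):
    g=cv2.cvtColor(im,cv2.COLOR_BGR2GRAY)
    n,l,st,c=cv2.connectedComponentsWithStats((g<110).astype(np.uint8)[:,:])
    p=np.array([355,230.]) ; big=[i for i in range(1,n) if st[i,4]>500]
    # blocks: the two largest compact blobs
    comp=[i for i in big if st[i,4]/(st[i,2]*st[i,3])>.45]
    comp.sort(key=lambda i:-st[i,4]);a,b=sorted(comp[:2],key=lambda i:c[i][0])
    d=c[b]-c[a];L=np.linalg.norm(d);u=d/L;m=(c[a]+c[b])/2;v=np.array([-u[1],u[0]]);k=L/70
    s=np.arange(-26,26.01,.25);w=np.arange(-3,3.01,.5)
    X=(m+ (s[:,None,None]*u+w[None,:,None]*v)*k).astype(np.float32)
    pr=cv2.remap(g,X,None,cv2.INTER_LINEAR).astype(float).mean(1)
    box=np.convolve(255-pr,np.ones(37)/37,'valid');sc=s[18:-18]
    i=box.argmax();return c[a].round(1),c[b].round(1),s[::4],pr[::4].round(),sc[i]
if len(sys.argv)>2: im=cv2.imread(sys.argv[2])
else:
    s=bot.snapshot("top")["color"][:,:,::-1]
    im=cv2.resize(s[160:220,280:370],None,fx=8,fy=8,interpolation=cv2.INTER_CUBIC);cv2.imwrite(f"pics/{sys.argv[1]}.png",im)
r=measure(im);print("blocks",r[0],r[1],"best",r[4]);print(" ".join(f"{int(a)}:{int(b)}" for a,b in zip(r[2],r[3])))
E
python3 ball.py x pics/b1.png
for i in 1 2; do echo '[{"finger_gap":20, "xyz":[-0.001, 0, 0]}, {"finger_gap":20, "xyz":[-0.001, 0, 0]}, {"finger_gap":20, "xyz":[-0.001, 0, 0]}, {"finger_gap":20, "xyz":[-0.001, 0, 0]}, {"finger_gap":20, "xyz":[-0.001, 0, 0]}, {"finger_gap":20}, {"finger_gap":20}]' | python3 -m pendant | egrep "tcp|contact"; done; echo '[{"finger_gap":20}, {"finger_gap":20}, {"finger_gap":20}, {"finger_gap":20}, {"finger_gap":20}, {"finger_gap":20}]' | python3 -m pendant | egrep "time|tcp|contact";python3 ball.py b2
```

```text
blocks [221.4 158.6] [488.5 304. ] best 15.75
-26:160 -25:167 -24:169 -23:172 -22:172 -21:169 -20:166 -19:166 -18:167 -17:167 -16:166 -15:170 -14:171 -13:169 -12:169 -11:162 -10:139 -9:117 -8:110 -7:120 -6:142 -5:163 -4:173 -3:173 -2:168 -1:169 0:173 1:173 2:168 3:167 4:174 5:171 6:149 7:123 8:117 9:127 10:132 11:122 12:105 13:97 14:96 15:99 16:100 17:98 18:95 19:94 20:108 21:134 22:156 23:165 24:168 25:172 26:166
tcp_pos: [484.5, 176.4, 6.1]
contact_force: [-2.4, 0.2, -1.4]
tcp_pos: [489.5, 177.1, 6.1]
contact_force: [-3.5, -1.4, -3.0]
time_s: 22.63
tcp_pos: [489.8, 177.2, 6.2]
contact_force: [-4.1, -1.4, -3.0]
blocks [220.1 158.6] [382.6 247.6] best 8.5
-26:81 -25:88 -24:98 -23:113 -22:132 -21:150 -20:162 -19:168 -18:168 -17:168 -16:168 -15:168 -14:167 -13:167 -12:167 -11:168 -10:168 -9:168 -8:168 -7:169 -6:168 -5:168 -4:167 -3:167 -2:168 -1:168 0:167 1:168 2:168 3:166 4:155 5:136 6:116 7:103 8:100 9:107 10:120 11:135 12:149 13:158 14:163 15:167 16:168 17:168 18:168 19:167 20:166 21:167 22:169 23:169 24:163 25:151 26:134
```

```bash
sed -i 's/^    comp.sort.*$/    a,b=[min(comp,key=lambda i:np.hypot(*(c[i]-q))) for q in((221,158),(488,304))]/' ball.py; python3 ball.py x pics/b2.png
```

```text
blocks [220.1 158.6] [382.6 247.6] best 8.5
-26:81 -25:88 -24:98 -23:113 -22:132 -21:150 -20:162 -19:168 -18:168 -17:168 -16:168 -15:168 -14:167 -13:167 -12:167 -11:168 -10:168 -9:168 -8:168 -7:169 -6:168 -5:168 -4:167 -3:167 -2:168 -1:168 0:167 1:168 2:168 3:166 4:155 5:136 6:116 7:103 8:100 9:107 10:120 11:135 12:149 13:158 14:163 15:167 16:168 17:168 18:168 19:167 20:166 21:167 22:169 23:169 24:163 25:151 26:134
```

```bash
python3 - <<'E'
s=open('ball.py').read()
i=s.index("    n,l,st");j=s.index("    d=c[b]")
s=s[:i]+"    c=np.array([[220.7,158.6],[488.3,303.8]]);a,b=0,1\n"+s[j:]
open('ball.py','w').write(s)
E
python3 ball.py x pics/b2.png
```

```text
blocks [220.7 158.6] [488.3 303.8] best 7.5
-26:160 -25:168 -24:168 -23:171 -22:171 -21:169 -20:167 -19:166 -18:167 -17:167 -16:166 -15:169 -14:170 -13:169 -12:165 -11:144 -10:113 -9:99 -8:111 -7:138 -6:157 -5:167 -4:173 -3:173 -2:169 -1:168 0:172 1:165 2:140 3:113 4:98 5:93 6:86 7:85 8:90 9:94 10:96 11:98 12:117 13:153 14:179 15:181 16:173 17:168 18:167 19:167 20:167 21:169 22:168 23:165 24:167 25:170 26:158
```

Scaled: -1 mm is -0.001.

```bash
echo '[{"finger_gap":20, "xyz":[-0.001, 0, 0]}, {"finger_gap":20, "xyz":[-0.001, 0, 0]}, {"finger_gap":20, "xyz":[-0.001, 0, 0]}, {"finger_gap":20, "xyz":[-0.001, 0, 0]}, {"finger_gap":20, "xyz":[-0.001, 0, 0]}, {"finger_gap":20, "xyz":[-0.001, 0, 0]}, {"finger_gap":20, "xyz":[-0.001, 0, 0]}, {"finger_gap":20}, {"finger_gap":20}, {"finger_gap":20}, {"finger_gap":20}, {"finger_gap":20}, {"finger_gap":20}, {"finger_gap":20}, {"finger_gap":20}, {"finger_gap":20}, {"finger_gap":20}, {"finger_gap":20}, {"finger_gap":20}]' | python3 -m pendant | egrep "time|tcp|contact";python3 ball.py b3
```

```text
time_s: 24.27
tcp_pos: [497.0, 178.3, 6.3]
contact_force: [-2.5, -1.4, -3.8]
blocks [220.7 158.6] [488.3 303.8] best 2.5
-26:163 -25:168 -24:167 -23:171 -22:172 -21:168 -20:166 -19:165 -18:166 -17:167 -16:166 -15:169 -14:170 -13:170 -12:164 -11:145 -10:128 -9:123 -8:124 -7:138 -6:159 -5:164 -4:147 -3:123 -2:105 -1:98 0:97 1:100 2:99 3:98 4:95 5:90 6:93 7:103 8:119 9:140 10:165 11:175 12:176 13:181 14:182 15:173 16:167 17:166 18:167 19:166 20:167 21:168 22:167 23:165 24:167 25:167 26:148
```

Scaled: -1 mm is -0.001.

```bash
echo '[{"finger_gap":20, "xyz":[-0.001, 0, 0]}, {"finger_gap":20, "xyz":[-0.001, 0, 0]}, {"finger_gap":20}, {"finger_gap":20}, {"finger_gap":20}, {"finger_gap":20}, {"finger_gap":20}, {"finger_gap":20}, {"finger_gap":20}, {"finger_gap":20}, {"finger_gap":20}, {"finger_gap":20}, {"finger_gap":20}]' | python3 -m pendant | egrep "time|tcp|contact";python3 ball.py b4
```

```text
time_s: 25.4
tcp_pos: [498.7, 178.4, 6.2]
contact_force: [-3.7, 0.1, -3.7]
blocks [220.7 158.6] [488.3 303.8] best 2.25
-26:163 -25:168 -24:168 -23:172 -22:171 -21:168 -20:166 -19:165 -18:166 -17:167 -16:166 -15:169 -14:171 -13:170 -12:165 -11:145 -10:126 -9:121 -8:122 -7:138 -6:156 -5:151 -4:132 -3:110 -2:99 -1:98 0:100 1:101 2:98 3:96 4:95 5:91 6:91 7:102 8:118 9:139 10:164 11:175 12:176 13:181 14:182 15:173 16:166 17:166 18:167 19:166 20:167 21:169 22:167 23:165 24:168 25:168 26:148
```

View pics/b4.png

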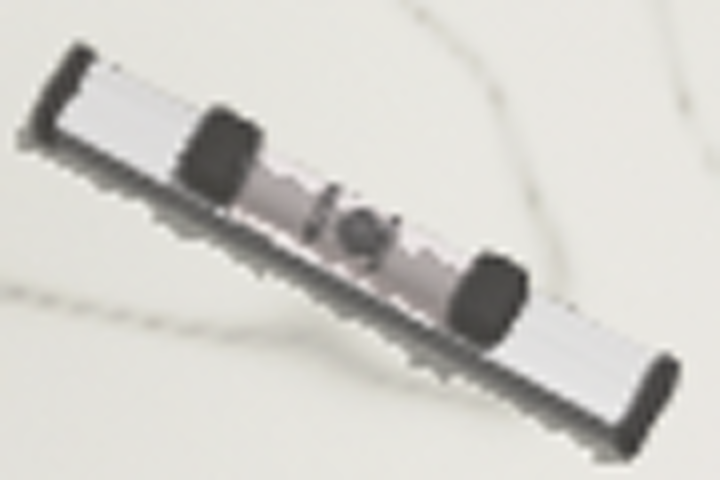

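The ball is at (362,232), with the lines at (322,212) and about (388,243). It is between the lines but 1–1.5 mm toward the low side, so I'll push a little further and then let go.

Scaled: -0.8 mm is -0.0008.

```bash
echo '[{"finger_gap":20, "xyz":[-0.0008, 0, 0]}, {"finger_gap":20, "xyz":[-0.0008, 0, 0]}, {"finger_gap":20}, {"finger_gap":20}, {"finger_gap":20}, {"finger_gap":20}, {"finger_gap":20}, {"finger_gap":20}, {"finger_gap":20}, {"finger_gap":20}, {"finger_gap":20}, {"finger_gap":20}, {"finger_gap":20}]' | python3 -m pendant | egrep "time|tcp|contact";python3 ball.py b5
echo '[{"finger_gap":44}, {"finger_gap":44}, {"finger_gap":44}, {"finger_gap":44}, {"finger_gap":44}, {"finger_gap":44}, {"finger_gap":44}, {"finger_gap":44}, {"finger_gap":44}, {"finger_gap":44}, {"finger_gap":44}, {"finger_gap":44}, {"finger_gap":44}, {"finger_gap":44}]' | python3 -m pendant | egrep "time|tcp|contact|width";python3 ball.py b6
```

```text
time_s: 26.53
tcp_pos: [500.6, 178.7, 6.3]
contact_force: [-2.6, 0.1, -3.1]
blocks [220.7 158.6] [488.3 303.8] best -0.75
-26:164 -25:168 -24:168 -23:171 -22:172 -21:168 -20:166 -19:165 -18:166 -17:167 -16:166 -15:169 -14:170 -13:169 -12:165 -11:146 -10:127 -9:121 -8:120 -7:127 -6:123 -5:108 -4:99 -3:97 -2:97 -1:99 0:99 1:97 2:93 3:96 4:116 5:125 6:113 7:107 8:119 9:140 10:163 11:175 12:175 13:171 14:168 15:166 16:166 17:166 18:167 19:166 20:167 21:168 22:167 23:165 24:167 25:167 26:148
time_s: 27.75
tcp_pos: [500.4, 178.6, 6.2]
contact_force: [0.4, 0.6, 0.6]
gripper_width: 44.0
blocks [220.7 158.6] [488.3 303.8] best 1.75
-26:164 -25:168 -24:168 -23:172 -22:172 -21:168 -20:166 -19:165 -18:166 -17:167 -16:167 -15:170 -14:171 -13:170 -12:164 -11:145 -10:126 -9:121 -8:123 -7:136 -6:147 -5:134 -4:112 -3:98 -2:95 -1:99 0:100 1:97 2:95 3:97 4:103 5:102 6:98 7:103 8:118 9:140 10:165 11:177 12:175 13:170 14:168 15:167 16:166 17:166 18:167 19:166 20:167 21:169 22:167 23:165 24:168 25:168 26:149
```

The rows are not in the units I measure in: shifts go in shares of 1000 mm and turns go in shares of 2 rad. I convert before sending: -30 mm is -0.03, -15 mm is -0.015.

```bash
echo '[{"finger_gap":48, "xyz":[0, 0, -0.005]}, {"finger_gap":48, "xyz":[0, 0, -0.015]}, {"finger_gap":60, "xyz":[0, 0, -0.03]}, {"finger_gap":60, "xyz":[0, 0, -0.03]}, {"finger_gap":60, "xyz":[0, 0, -0.03]}, {"finger_gap":60, "xyz":[0, 0, -0.03]}, {"finger_gap":60}, {"finger_gap":60}, {"finger_gap":60}, {"finger_gap":60}, {"finger_gap":60}, {"finger_gap":60}]' | python3 -m pendant | egrep "time|tcp|contact|width";python3 ball.py b7
python3 - <<'E'
from station import bot
import cv2
im=bot.snapshot("top")["color"][:,:,::-1]
a=cv2.resize(im[115:275,225:425],None,fx=3,fy=3,interpolation=cv2.INTER_CUBIC)
b=cv2.imread("pics/b7.png");b=cv2.resize(b[100:340,200:520],(160*3//2+0,180))
a[:180,:240]=b
cv2.imwrite("pics/final.png",a)
E
```

```text
time_s: 28.8
tcp_pos: [499.7, 178.4, 145.1]
contact_force: [0.2, 0.1, 0.4]
gripper_width: 60.0
blocks [220.7 158.6] [488.3 303.8] best 1.75
-26:166 -25:171 -24:171 -23:174 -22:175 -21:172 -20:170 -19:168 -18:170 -17:170 -16:169 -15:172 -14:173 -13:173 -12:167 -11:147 -10:128 -9:123 -8:125 -7:139 -6:149 -5:136 -4:114 -3:100 -2:96 -1:100 0:102 1:100 2:96 3:98 4:104 5:103 6:100 7:106 8:120 9:142 10:167 11:179 12:179 13:174 14:170 15:169 16:168 17:169 18:170 19:169 20:170 21:171 22:170 23:168 24:171 25:171 26:151
```

View pics/final.png

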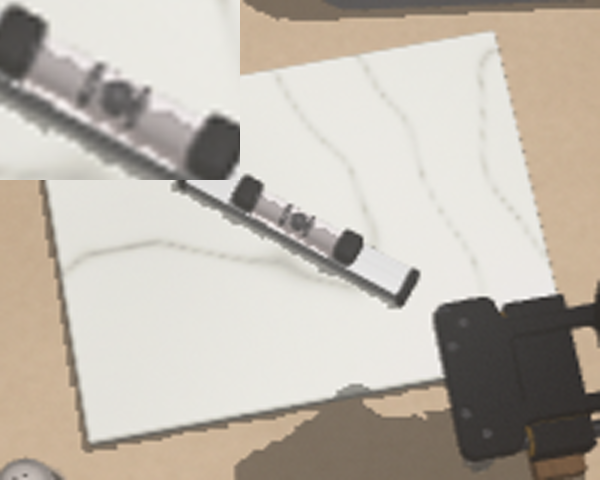

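The ball rests between the lines at (118,98) in the inset, about 0.5 mm off the middle. The wedge is let go, and the arm stands clear above it.

```bash
python3 -c "
from station import bot
print(bot.sign_off())"
```

```text
the job is handed in; nothing more can be done
None
```

The job is handed in at about 29 s: the level lies along the low-corner diagonal, the wedge is let go under the edge with its tip an estimated 59 mm in, and the ball rests about 0.5 mm from the middle. I did not measure the slab's tilt across the diagonal, and sign-off returned no verdict.

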